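# Let the lemon into the scraps caddy and ease its lid shut

### The job

Press the red-padded lever on the side of the scraps caddy right down so that its green lid lifts all the way, and hold it down until the lemon waiting in the chute has rolled into the bin. Then let the lever come up slowly under your fingertips, so that the lid comes down gently to fully shut and never drops or slams, and take the hand away. Work the lid by the lever only, never touch the lemon or the lid, and do not disturb the other things on the worktop.

Things in the scene. Friction and masses are not known exactly. Their poses are not given: they have to be found in the camera images.
- caddy: White scraps caddy, fixed: bin 150 (x) x 180 (y) x 130 mm high, floor 11 mm up. Origin: centre of its underside, z up, +y to the aluminium chute, -y to the grey lever box. The chute (102 mm wide, out to y = 202 mm, 245 mm high) slopes 35 degrees down to the bin's mouth, which a green wedge-shaped lid covers; the lid's upright +y panel closes the foot of the chute.
- lid (a joint): Angle of the lid about its hinge, along the caddy's x on the -y rim, 135 mm above the worktop: 0 shut, 1.0 rad fully open (stop). It turns twice the lever's angle. A spring and its weight pull it shut; let go, it slams at several rad/s.
- lever (a joint): Angle of the lever: 0 up (at rest, lid shut), 0.5 rad right down (stop, lid fully open). Pivot along the caddy's x at y = -112, z = 120 mm in the caddy's frame. It takes about 4 to 6 N down on the pad and rises again with the finger as this is relaxed.
- lever_pad (a point): Centre of the top of the red pad (52 mm along the caddy's x by 36 mm) at the lever's end; moves with it. In the caddy's frame within 2 mm: y = -112 - 125 cos(0.25 - q), z = 127 + 125 sin(0.25 - q) mm at lever angle q; 158 mm above the worktop at rest, 96 mm right down. Nothing is under it. At rest the pad slopes 0.25 rad, its free end higher.
- lid_shell: The lid's green wedge-shaped shell, 152 mm wide (x), 178 mm long, sloping up from the hinge to 78 mm above it; not to be touched. Origin on the hinge axis; +y towards the chute when shut. Fully open it stands 320 mm above the worktop, all of it on the chute side of the hinge.
- lemon_center (a point): Centre of the yellow lemon, 83 x 58 x 58 mm, which lies across the chute and leans on the lid's panel. It rolls into the bin by itself within about a second once the lid is open, and then lies with its centre 35 to 50 mm above the worktop.
- lemon: The same lemon, origin at the middle of its underside as it starts (it turns as the lemon rolls: use its centre).
- cup: Bystander: cup, white porcelain, 93 x 82 x 63 mm, standing loose; origin at the centre of its underside. Leave it where it is.
- tomato: Bystander: red tomato, 65 x 65 x 66 mm, on the chopping board, standing loose; origin at the centre of its underside. Leave it where it is.
- onion: Bystander: red onion, 84 x 81 x 82 mm, on the chopping board, standing loose; origin at the centre of its underside. Leave it where it is.
- honey_jar: Bystander: honey jar with a white cap, 58 x 62 x 99 mm, standing loose; origin at the centre of its underside. Leave it where it is.
- salt_shaker: Bystander: salt shaker, 44 x 44 x 90 mm, standing loose; origin at the centre of its underside. Leave it where it is.

How it is judged:
By the outcome, as a careful person would: the job done as asked, in the order asked, and still so for the second after the job is handed in, with the robot touching nothing.
It also fails if it takes over 40 s, if anything falls off the work surface, if the arm or the gripper's body presses on something with over 40 N, if the wrist force passes 120 N, or if a joint passes its speed limit or range.

### The arm

A 6-joint arm with a two-finger parallel gripper is mounted at the origin on a cart in front of the work surface, level with it; the furniture and walls round the work are solid. World frame = base frame: x ahead of the robot, y to its left, z up, the work surface at z = 0. Lengths are in m, angles in rad, forces in N, time in s.
With the tool pointing down it reaches from about 0.3 to 0.875 m from the base axis. Payload 4.2 kg.
Tool frame: the origin (TCP) lies midway between the tips of the shut fingers; the grasp point (between the pads) lies r.grip_depth behind it (r.grip_depth is the distance from the TCP to the grasp point, in m); y points along the fingers, x is the direction in which the jaws open and shut, and the axes are right-handed (so a half turn about y gives the same grasp; the last joint's range is limited). The gripper opens to 85 mm and grips with 20 to 120 N. Pads are 22 mm wide; open, the fingers measure 114 mm over their backs; the gripper's body (76 mm by 85 mm) begins 54 mm behind the grasp point. The pads swing forward as they close: fully open they stand 13 mm farther back than shut.
Start: joints at [1.225, 0.32, 1.565, -0, 1.257, -0.02], TCP at [0.184, 0.545, 0.231] pointing down, gripper open.
Joint ranges: [-3.11, 3.11], [-0.84, 2.01], [0.21, 2.61], [-1.34, 4.49], [0.05, 2.63], [-2.56, 2.56]. Speed limits (rad/s): [2.57, 2.57, 3.14, 3.14, 3.14, 3.14].

### API

Orientations are given as [roll, pitch, yaw] about the fixed x, y, z axes, in that order (R = Rz(yaw) Ry(pitch) Rx(roll)).
In Python, from rig import readout, eyes, ticket, r gives the robot as it stands.
- The arm moves only by the tool step_arm, never from a script. Its argument "steps" is a list of rows, each a list of 5 numbers: the gripper's target within -1 to 1 (fully open at 1, half-way at 0, shut at -1), then the shift along the world's x, y, z in mm, then the turn about the world's z in degrees. A call has 1 to 5 rows; each row is the pose to reach, as a shift and turn from the pose measured when the call began; what a row does not reach only later rows make up. A row lasts 1/12 s, in which the tool goes at most 41.7 mm and 7.16 degrees, less where a joint would pass 70% of its speed; a pose out of reach is approached as far as the arm can. A call with a gripper value outside its range is refused whole. The fingers move at their own pace and stop on an object; "force" is the grip in N (left out, the last holds). Time passes only in rows, so rows that repeat a pose let the fingers close. It gives the time, the measured TCP pose, the force and the opening at its end, in the units of the state.
- readout.sense(): the state, without advancing time (a new reading comes with each control period).
- eyes.camera(name): name is "side" or "top"; returns a dict with "img" (400x640x3 uint8, red, green, blue), "z_map" (400x640 float32, m along the optical axis (not along the pixel's ray), 0 where there is no reading), "K" (3x3 intrinsics, pixels), "world_from_camera" (4x4, takes a point from camera to world coordinates). Camera axes: x right, y down, z forward; pixel columns grow to the right and rows downward; lengths in m; the calibration is good to about 2 mm. A picture is of the moment at which its call begins.
- ticket.sign_off(): hands the job in, once; it reports no verdict.
The state is a dict: "clock": time; "q": joint angles; "qd": joint speeds; "tau": joint torques, N m; "ee_pos": TCP position; "ee_rot": TCP orientation; "contact_force": force on the tool from outside, world axes, zero at the start; "ft_torque": the same for the moment, N m; "opening": opening from 0.0 (shut) to 1.0 (fully open).
Only numpy, scipy, OpenCV 4.12 (cv2) and the standard library are available. Lean on these libraries where they do the work, as an engineer would, in place of code of your own. Each camera call takes 0.05 s, during which the arm holds its last target. There are 200 camera calls.

## Working session

There is one attempt and no reset: what is moved stays moved. The work goes in short steps, Python scripts to look and compute and a tool call to move; the robot and the scene stay as the last step left them, time stands still between calls to the robot, and variables do not carry over. Pictures are saved under pics/ and viewed, about 8 in all and at most 12, crops included, and the job is handed in when it is done.

Besides the shell and the picture viewer there is one more tool, called as name([rows], argument=value, ...), one row to a line, values as JSON. step_arm: Moves the arm, as the interface text tells. Its arguments: {"type":"object","properties":{"steps":{"type":"array"},"force":{"type":"number"}},"required":["steps"]}

```bash
mkdir -p pics
cat > h.py <<'E'
import numpy as np, cv2
from rig import readout, eyes, ticket, r
def cam(n):
    c=eyes.camera(n); return c
def pts(c):
    z=c["z_map"]; v,u=np.mgrid[:z.shape[0],:z.shape[1]]
    K=c["K"]; P=np.stack([(u-K[0,2])/K[0,0]*z,(v-K[1,2])/K[1,1]*z,z,np.ones_like(z)],-1)
    return (P@np.array(c["world_from_camera"]).T)[...,:3]
def save(c,n): cv2.imwrite(f"pics/{n}.png",c["img"][...,::-1])
E
python3 - <<'E'
from h import *
for n in("side","top"):
    c=cam(n); save(c,n+"0"); P=pts(c)
    np.savez(f"{n}0.npz",P=P,**c)
    hsv=cv2.cvtColor(c["img"],cv2.COLOR_RGB2HSV)
    for nm,lo,hi in(("red",(0,150,80),(6,255,255)),("red2",(172,150,80),(180,255,255)),("green",(40,80,40),(85,255,255)),("yel",(22,130,100),(34,255,255))):
        k,l,s,ce=cv2.connectedComponentsWithStats(cv2.inRange(hsv,lo,hi))
        for i in range(1,k):
            if s[i,4]>80:
                m=(l==i)&(c["z_map"]>0)
                print(n,nm,s[i],ce[i].round(),np.median(P[m],0).round(3),P[m].min(0).round(3),P[m].max(0).round(3))
print(readout.sense())
E
```

```text
side red [384 116  28  15 207] [398. 124.] [ 0.848 -0.115  0.305] [ 0.836 -0.149  0.292] [ 0.885 -0.054  0.314]
side red [416 124  14  11 104] [422. 129.] [ 0.853 -0.19   0.305] [ 0.843 -0.206  0.291] [ 0.888 -0.164  0.314]
side red [489 154  14  14 145] [496. 161.] [ 0.854 -0.41   0.273] [ 0.846 -0.423  0.252] [ 0.882 -0.394  0.283]
side red [289 204  20   9  92] [298. 208.] [ 0.461 -0.045  0.159] [ 0.436 -0.059  0.154] [ 0.488 -0.027  0.163]
side red [367 273  25  24 338] [379. 285.] [ 0.435 -0.32   0.065] [ 0.419 -0.338  0.036] [ 0.479 -0.281  0.077]
side green [ 195  150   81   58 2741] [232. 179.] [0.435 0.192 0.175] [ 0.374  0.098 -0.002] [0.833 0.629 0.216]
side yel [449 132  22   8 105] [459. 136.] [ 0.852 -0.299  0.315] [ 0.826 -0.327  0.313] [ 0.88  -0.273  0.317]
side yel [197 148  20  17 203] [206. 155.] [0.435 0.297 0.22 ] [0.402 0.274 0.199] [0.493 0.36  0.234]
top red [336 234  14  21 281] [342. 244.] [ 0.466 -0.042  0.159] [ 0.439 -0.058  0.151] [ 0.49  -0.025  0.168]
top red [426 239  23  23 275] [436. 250.] [ 0.458 -0.3    0.068] [ 0.426 -0.336  0.048] [ 0.486 -0.27
[... 280 characters left out ...]
47 0.303 0.224] [0.41  0.279 0.198] [0.485 0.334 0.238]
{'clock': 0.1, 'q': array([ 1.22499659e+00,  3.20211122e-01,  1.56555406e+00,  2.78197671e-05,
        1.25738655e+00, -2.00096828e-02]), 'qd': array([-0.00012993, -0.00260264, -0.00388819, -0.00184145,  0.00229884,
       -0.0010593 ]), 'tau': array([-1.64545995e-04, -4.16408229e+01, -2.34702516e+01,  5.28350893e-05,
        4.79952141e-03,  6.91621427e-08]), 'ee_pos': array([0.18388635, 0.5443576 , 0.23057716]), 'ee_rot': array([-1.57073869e+00,  1.55824571e-03,  1.24499772e+00]), 'contact_force': array([ 0.34771707,  0.87333711, -0.30607072]), 'ft_torque': array([ 0.02005846, -0.00480202, -0.06672607]), 'opening': 0.9953268269826413}
```

View pics/side0.png

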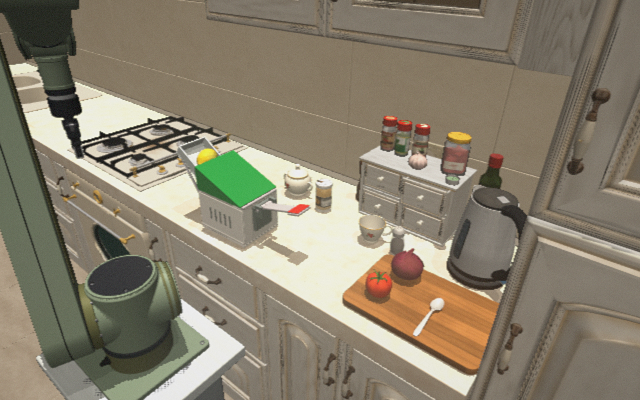

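View pics/top0.png

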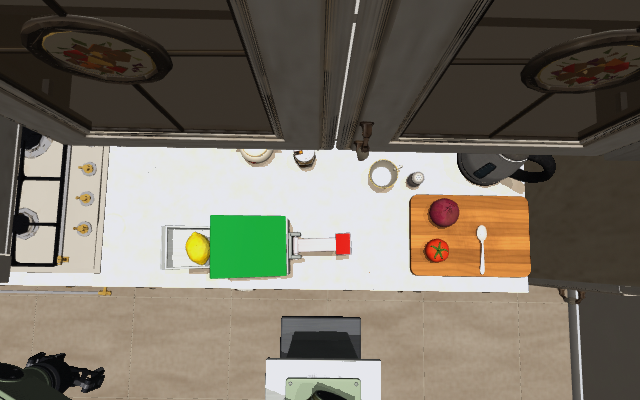

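The side view shows the white caddy with the red lever pad at about (298,208), and its surroundings are clear. The top view shows the pad at (342,244) and the lid at (247,246). Depth from both views puts the pad centre at (0.463, -0.042, 0.159), so the caddy's +y is nearly world +y. I'll shut the fingers, rise, and cross above the caddy.

step_arm([
  [-1,0,0,40,-5],
  [-1,0,0,80,-10],
  [-1,0,0,120,-15],
  [-1,0,0,160,-20],
  [-1,5,-15,170,-25],
], force=20)

```text
clock: 0.52
ee_pos: [0.1889, 0.5322, 0.4065]
ee_rot: [-1.565, -0.008, 0.806]
contact_force: [0.6, -0.3, 0.5]
opening: 0.299
```

step_arm([
  [-1,15,-35,0,-5],
  [-1,30,-70,0,-10],
  [-1,45,-105,0,-15],
  [-1,60,-140,0,-20],
  [-1,75,-175,0,-25],
])

```text
clock: 0.93
ee_pos: [0.264, 0.3554, 0.4061]
ee_rot: [-1.566, -0.008, 0.366]
contact_force: [0.6, 0.6, -0.3]
opening: -0.001
```

step_arm([
  [-1,15,-35,0,-5],
  [-1,30,-70,0,-10],
  [-1,45,-105,0,-15],
  [-1,60,-140,0,-20],
  [-1,75,-175,0,-25],
])

```text
clock: 1.35
ee_pos: [0.3389, 0.1786, 0.4059]
ee_rot: [-1.566, -0.008, -0.074]
contact_force: [0.3, 0.2, 0.5]
opening: 0.0
```

step_arm([
  [-1,20,-35,0,0],
  [-1,40,-70,0,0],
  [-1,60,-105,0,0],
  [-1,80,-140,0,0],
  [-1,100,-175,0,0],
])

```text
clock: 1.77
ee_pos: [0.4392, 0.0015, 0.4057]
ee_rot: [-1.566, -0.008, -0.075]
contact_force: [0.7, 0.5, 0.3]
opening: 0.0
```

step_arm([
  [-1,12,-23,-10,0],
  [-1,24,-46,-40,0],
  [-1,24,-46,-80,0],
  [-1,24,-46,-120,0],
  [-1,24,-46,-150,0],
])

```text
clock: 2.18
ee_pos: [0.4616, -0.045, 0.2523]
ee_rot: [-1.566, -0.003, -0.076]
contact_force: [-0.7, -0.1, -0.0]
opening: -0.004
```

step_arm([
  [-1,0,0,-20,0],
  [-1,0,0,-40,0],
  [-1,0,0,-55,0],
  [-1,0,0,-65,0],
  [-1,0,0,-65,0],
])

```text
clock: 2.6
ee_pos: [0.4598, -0.0447, 0.1848]
ee_rot: [-1.565, 0.003, -0.076]
contact_force: [-0.7, -0.4, -0.3]
opening: -0.001
```

Run:
```python
from h import *
c=cam("side"); i=c["img"][130:280,180:380,::-1]; cv2.imwrite("pics/s1.png",cv2.resize(i,None,fx=4,fy=4))
s=readout.sense(); print(s["ee_pos"],s["contact_force"])
```

```text
[ 0.46072897 -0.04486384  0.18613161] [ 0.4521932  -0.01654072  0.39786523]
```

View pics/s1.png

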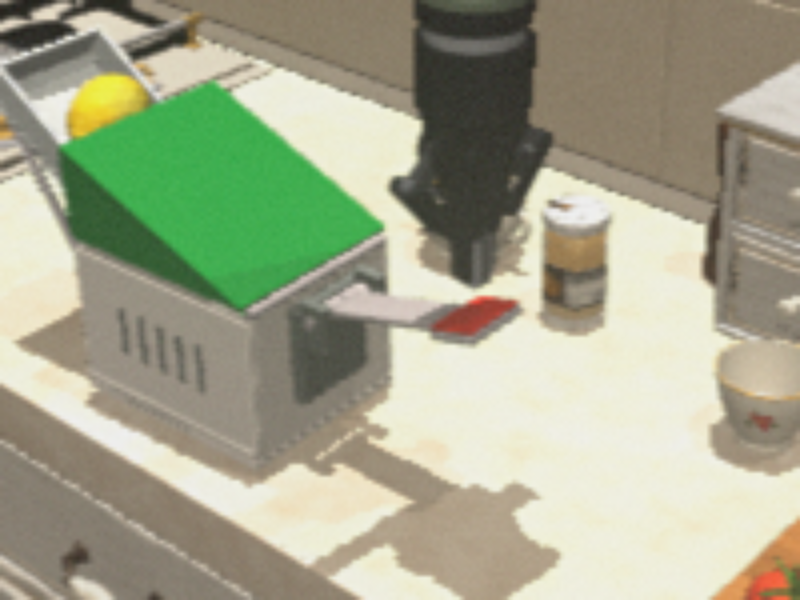

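The shut fingertips, at (475,280) in the crop, sit over the red pad at (475,317), and the lemon is still in the chute. Now I'll press.

step_arm([
  [-1,2,2,-7,0],
  [-1,2,2,-14,0],
  [-1,2,2,-20,0],
  [-1,2,2,-24,0],
  [-1,2,2,-28,0],
])

```text
clock: 3.07
ee_pos: [0.4628, -0.0432, 0.1581]
ee_rot: [-1.566, -0.0, -0.076]
contact_force: [-1.4, -2.6, 5.7]
opening: -0.001
```

step_arm([
  [-1,0,0,-4,0],
  [-1,0,0,-8,0],
  [-1,0,0,-12,0],
  [-1,0,0,-16,0],
  [-1,0,0,-20,0],
])

```text
clock: 3.48
ee_pos: [0.4637, -0.0442, 0.1389]
ee_rot: [-1.568, -0.003, -0.075]
contact_force: [-0.1, -3.0, 3.8]
opening: 0.003
```

step_arm([
  [-1,0,0,-4,0],
  [-1,0,0,-8,0],
  [-1,0,0,-12,0],
  [-1,0,0,-16,0],
  [-1,0,0,-20,0],
])

```text
clock: 3.9
ee_pos: [0.4641, -0.0448, 0.1188]
ee_rot: [-1.57, -0.004, -0.074]
contact_force: [-1.2, -5.0, 4.7]
opening: -0.001
```

step_arm([
  [-1,0,0,-4,0],
  [-1,0,0,-8,0],
  [-1,0,0,-12,0],
  [-1,0,0,-15,0],
  [-1,0,0,-18,0],
])

```text
clock: 4.32
ee_pos: [0.4641, -0.044, 0.1004]
ee_rot: [-1.568, -0.004, -0.075]
contact_force: [-0.5, 1.8, 5.2]
opening: 0.001
```

step_arm([
  [-1,0,0,-1,0],
  [-1,0,0,-2,0],
  [-1,0,0,-3,0],
  [-1,0,0,-4,0],
  [-1,0,0,-4,0],
])

```text
clock: 4.73
ee_pos: [0.4642, -0.0435, 0.0975]
ee_rot: [-1.567, -0.004, -0.076]
contact_force: [-2.5, 2.4, 13.4]
opening: -0.003
```

Force has risen to 13 N at z = 0.0975, so the lever is on its stop. I'll hold it there.

step_arm([
  [-1,0,0,-1,0],
  [-1,0,0,-1,0],
  [-1,0,0,-1,0],
  [-1,0,0,-1,0],
  [-1,0,0,-1,0],
])

```text
clock: 5.15
ee_pos: [0.4642, -0.0434, 0.0975]
ee_rot: [-1.567, -0.005, -0.076]
contact_force: [-4.1, 0.3, 12.8]
opening: 0.002
```

step_arm([
  [-1,0,0,-2,0],
  [-1,0,0,-2,0],
  [-1,0,0,-2,0],
  [-1,0,0,-2,0],
  [-1,0,0,-2,0],
])

```text
clock: 5.57
ee_pos: [0.4643, -0.0434, 0.0973]
ee_rot: [-1.567, -0.006, -0.076]
contact_force: [-4.3, 0.5, 18.8]
opening: 0.001
```

step_arm([
  [-1,0,0,-2,0],
  [-1,0,0,-2,0],
  [-1,0,0,-2,0],
  [-1,0,0,-2,0],
  [-1,0,0,-2,0],
])

```text
clock: 5.98
ee_pos: [0.4643, -0.0434, 0.0972]
ee_rot: [-1.567, -0.007, -0.075]
contact_force: [-5.5, 0.8, 21.0]
opening: 0.001
```

step_arm([
  [-1,0,0,-2,0],
  [-1,0,0,-2,0],
  [-1,0,0,-2,0],
  [-1,0,0,-2,0],
  [-1,0,0,-2,0],
])

```text
clock: 6.4
ee_pos: [0.4643, -0.0434, 0.0972]
ee_rot: [-1.567, -0.008, -0.075]
contact_force: [-5.8, 1.3, 20.1]
opening: -0.004
```

Run:
```python
from h import *
c=cam("side"); i=c["img"][90:270,160:380,::-1]; i=cv2.resize(i,None,fx=3,fy=3)
t=cam("top"); j=t["img"][200:290,150:370,::-1]; j=cv2.resize(j,None,fx=3,fy=3)
cv2.imwrite("pics/open.png",cv2.resize(np.vstack([i,j]),None,fx=.74,fy=.74))
for n,c in(("side",c),("top",t)):
    P=pts(c); hsv=cv2.cvtColor(c["img"],cv2.COLOR_RGB2HSV)
    for nm,lo,hi in(("yel",(20,120,40),(36,255,255)),("green",(40,80,40),(85,255,255))):
        k,l,s,ce=cv2.connectedComponentsWithStats(cv2.inRange(hsv,lo,hi))
        for q in range(1,k):
            if s[q,4]>25:
                m=(l==q)&(c["z_map"]>0)
                if m.any(): print(n,nm,s[q],np.median(P[m],0).round(3),P[m].max(0).round(3))
s=readout.sense(); print(s["ee_pos"],s["contact_force"])
```

```text
side yel [448 132  24  12 207] [ 0.844 -0.304  0.315] [ 0.933 -0.269  0.317]
side green [ 213  126   65   83 3241] [0.437 0.116 0.244] [0.535 0.187 0.327]
side green [395 144  10   8  53] [ 0.841 -0.131  0.235] [ 0.847 -0.113  0.246]
top yel [ 79 164  14   9  61] [0.669 0.67  0.041] [0.683 0.691 0.053]
top yel [ 80 194  10   9  60] [0.586 0.67  0.042] [0.598 0.679 0.05 ]
top yel [ 77 224  11  10  58] [0.5   0.671 0.041] [0.513 0.684 0.049]
top yel [ 98 287  13   8  46] [ 0.311  0.705 -0.206] [ 0.327  0.724 -0.195]
top green [ 241  209   49   70 3169] [0.457 0.136 0.301] [0.535 0.234 0.331]
top green [432 244  14  13  44] [ 0.458 -0.306  0.073] [ 0.472 -0.289  0.088]
[ 0.46432275 -0.04338252  0.09725781] [-4.87012122  1.08450629 21.18830473]
```

View pics/open.png

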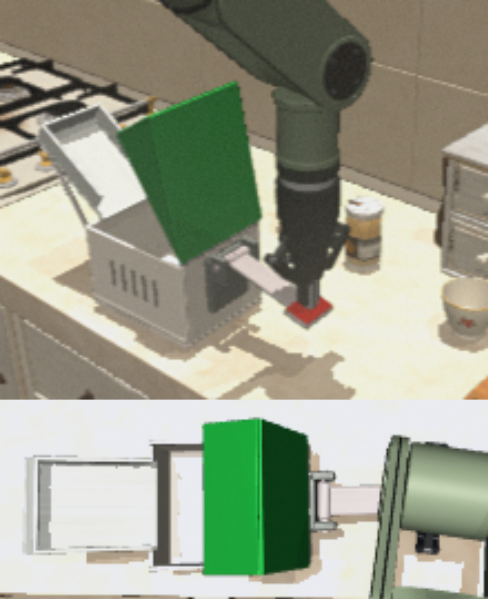

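The lid is fully open, with its top at z ≈ 0.33. The chute at (100,505) is empty, so the lemon has rolled into the bin. It is hidden behind the lid. Next I'll let the lever up slowly.

step_arm([
  [-1,0,0,-1,0],
  [-1,0,0,0,0],
  [-1,0,0,1,0],
  [-1,0,0,2,0],
  [-1,0,0,3,0],
])

```text
clock: 6.92
ee_pos: [0.4642, -0.0437, 0.1002]
ee_rot: [-1.567, -0.007, -0.075]
contact_force: [-1.0, -2.7, 3.4]
opening: 0.009
```

step_arm([
  [-1,0,0,1,0],
  [-1,0,0,2,0],
  [-1,0,0,3,0],
  [-1,0,0,4,0],
  [-1,0,0,5,0],
])

```text
clock: 7.33
ee_pos: [0.4642, -0.0441, 0.1052]
ee_rot: [-1.568, -0.007, -0.075]
contact_force: [-2.5, -4.7, 2.4]
opening: -0.002
```

step_arm([
  [-1,0,0,1,0],
  [-1,0,0,2,0],
  [-1,0,0,3,0],
  [-1,0,0,4,0],
  [-1,0,0,5,0],
])

```text
clock: 7.75
ee_pos: [0.4644, -0.0443, 0.1104]
ee_rot: [-1.569, -0.008, -0.074]
contact_force: [-1.4, -4.4, 3.9]
opening: -0.001
```

step_arm([
  [-1,0,0,1,0],
  [-1,0,0,2,0],
  [-1,0,0,3,0],
  [-1,0,0,4,0],
  [-1,0,0,5,0],
])

```text
clock: 8.17
ee_pos: [0.4645, -0.0443, 0.1156]
ee_rot: [-1.569, -0.008, -0.074]
contact_force: [-0.5, -4.6, 4.3]
opening: -0.003
```

step_arm([
  [-1,0,0,1,0],
  [-1,0,0,2,0],
  [-1,0,0,3,0],
  [-1,0,0,4,0],
  [-1,0,0,5,0],
])

```text
clock: 8.58
ee_pos: [0.4645, -0.0442, 0.1207]
ee_rot: [-1.569, -0.008, -0.074]
contact_force: [-1.4, -4.3, 3.5]
opening: -0.001
```

step_arm([
  [-1,0,0,1,0],
  [-1,0,0,2,0],
  [-1,0,0,3,0],
  [-1,0,0,4,0],
  [-1,0,0,5,0],
])

```text
clock: 9.0
ee_pos: [0.4645, -0.0441, 0.1258]
ee_rot: [-1.568, -0.008, -0.075]
contact_force: [-0.8, -3.0, 5.1]
opening: 0.001
```

step_arm([
  [-1,0,0,1,0],
  [-1,0,0,2,0],
  [-1,0,0,3,0],
  [-1,0,0,4,0],
  [-1,0,0,5,0],
])

```text
clock: 9.42
ee_pos: [0.4645, -0.0438, 0.1309]
ee_rot: [-1.568, -0.008, -0.075]
contact_force: [-1.3, -0.3, 3.8]
opening: 0.003
```

step_arm([
  [-1,0,0,1,0],
  [-1,0,0,2,0],
  [-1,0,0,3,0],
  [-1,0,0,4,0],
  [-1,0,0,5,0],
])

```text
clock: 9.83
ee_pos: [0.4645, -0.0434, 0.1359]
ee_rot: [-1.567, -0.008, -0.075]
contact_force: [-1.0, 0.7, 3.5]
opening: 0.001
```

step_arm([
  [-1,0,0,1,0],
  [-1,0,0,2,0],
  [-1,0,0,3,0],
  [-1,0,0,4,0],
  [-1,0,0,5,0],
])

```text
clock: 10.25
ee_pos: [0.4644, -0.0428, 0.1409]
ee_rot: [-1.566, -0.008, -0.076]
contact_force: [0.1, 3.5, 3.7]
opening: 0.002
```

step_arm([
  [-1,0,0,1,0],
  [-1,0,0,2,0],
  [-1,0,0,3,0],
  [-1,0,0,4,0],
  [-1,0,0,5,0],
])

```text
clock: 10.67
ee_pos: [0.4644, -0.0426, 0.146]
ee_rot: [-1.565, -0.008, -0.076]
contact_force: [1.2, 4.0, 3.9]
opening: -0.002
```

step_arm([
  [-1,0,0,1,0],
  [-1,0,0,2,0],
  [-1,0,0,3,0],
  [-1,0,0,4,0],
  [-1,0,0,5,0],
])

```text
clock: 11.08
ee_pos: [0.4644, -0.0426, 0.1511]
ee_rot: [-1.565, -0.008, -0.076]
contact_force: [-1.0, 3.6, 3.5]
opening: -0.001
```

step_arm([
  [-1,0,0,0.6,0],
  [-1,0,0,1.2,0],
  [-1,0,0,1.8,0],
  [-1,0,0,2.4,0],
  [-1,0,0,3,0],
])

```text
clock: 11.5
ee_pos: [0.4644, -0.0426, 0.1541]
ee_rot: [-1.565, -0.008, -0.076]
contact_force: [0.4, 3.6, 1.6]
opening: -0.001
```

step_arm([
  [-1,0,0,0.6,0],
  [-1,0,0,1.2,0],
  [-1,0,0,1.8,0],
  [-1,0,0,2.4,0],
  [-1,0,0,3,0],
])

```text
clock: 11.92
ee_pos: [0.4644, -0.0426, 0.1572]
ee_rot: [-1.565, -0.008, -0.076]
contact_force: [-0.1, 4.0, 2.4]
opening: 0.003
```

step_arm([
  [-1,0,0,0.6,0],
  [-1,0,0,1.2,0],
  [-1,0,0,1.8,0],
  [-1,0,0,2.4,0],
  [-1,0,0,3,0],
])

```text
clock: 12.33
ee_pos: [0.4644, -0.0427, 0.1602]
ee_rot: [-1.565, -0.008, -0.076]
contact_force: [-0.3, 1.5, 2.3]
opening: 0.003
```

step_arm([
  [-1,0,0,0.6,0],
  [-1,0,0,1.2,0],
  [-1,0,0,1.8,0],
  [-1,0,0,2.4,0],
  [-1,0,0,3,0],
])

```text
clock: 12.75
ee_pos: [0.4643, -0.0429, 0.1631]
ee_rot: [-1.566, -0.007, -0.076]
contact_force: [-0.3, 0.4, -0.1]
opening: 0.002
```

step_arm([
  [-1,0,0,0.6,0],
  [-1,0,0,1.2,0],
  [-1,0,0,1.8,0],
  [-1,0,0,2.4,0],
  [-1,0,0,3,0],
])

```text
clock: 13.17
ee_pos: [0.4643, -0.0429, 0.1662]
ee_rot: [-1.566, -0.007, -0.076]
contact_force: [0.2, -0.4, 0.9]
opening: -0.001
```

Contact faded out smoothly near z = 0.162. I'll take the hand away upward and check.

step_arm([
  [-1,0,0,10,0],
  [-1,0,0,30,0],
  [-1,0,-10,60,0],
  [-1,0,-25,95,0],
  [-1,0,-40,130,0],
])

```text
clock: 13.58
ee_pos: [0.4637, -0.083, 0.2974]
ee_rot: [-1.566, -0.006, -0.075]
contact_force: [0.8, -1.1, 0.5]
opening: -0.003
```

step_arm([
  [-1,-20,-30,35,0],
  [-1,-40,-60,70,0],
  [-1,-50,-85,100,0],
  [-1,-55,-95,110,0],
  [-1,-55,-95,110,0],
])

```text
clock: 14.0
ee_pos: [0.4086, -0.1815, 0.4125]
ee_rot: [-1.571, -0.015, -0.079]
contact_force: [0.6, -0.6, -0.5]
opening: 0.002
```

step_arm([
  [-1,0,0,0,0],
  [-1,0,0,0,0],
  [-1,0,0,0,0],
  [-1,0,0,0,0],
  [-1,0,0,0,0],
])

```text
clock: 14.42
ee_pos: [0.4087, -0.1807, 0.4114]
ee_rot: [-1.57, -0.013, -0.078]
contact_force: [1.3, -0.7, -0.3]
opening: -0.001
```

Run:
```python
from h import *
for n in("side","top"):
    o=np.load(n+"0.npz"); c=cam(n); save(c,n+"9"); P=pts(c)
    for t,C,Q in(("before",o,o["P"]),("after",c,P)):
        hsv=cv2.cvtColor(C["img"],cv2.COLOR_RGB2HSV)
        for nm,lo,hi in(("red",(0,150,80),(6,255,255)),("onion",(172,150,80),(180,255,255)),("green",(40,80,40),(85,255,255)),("yel",(22,130,100),(34,255,255))):
            k,l,s,ce=cv2.connectedComponentsWithStats(cv2.inRange(hsv,lo,hi))
            for i in range(1,k):
                m=(l==i)&(C["z_map"]>0)
                if s[i,4]>80 and m.any() and Q[m][:,0].mean()<.8: print(n,t,nm,s[i],ce[i].round(1),Q[m].max(0).round(3))
s=readout.sense(); print(s["clock"],s["ee_pos"],s["contact_force"])
```

```text
side before red [289 204  20   9  92] [298.4 208.3] [ 0.488 -0.027  0.163]
side before red [367 273  25  24 338] [379. 285.] [ 0.479 -0.281  0.077]
side before green [ 195  150   81   58 2741] [231.6 179.1] [0.833 0.629 0.216]
side before yel [197 148  20  17 203] [205.8 155.4] [0.493 0.36  0.234]
side after red [289 204  20   9  92] [298.3 208.3] [ 0.487 -0.027  0.164]
side after red [366 273  26  24 342] [378.9 285. ] [ 0.476 -0.281  0.074]
side after green [ 195  150   81   58 2737] [231.6 179.2] [0.83  0.629 0.216]
top before red [336 234  14  21 281] [342.5 243.5] [ 0.49  -0.025  0.168]
top before red [426 239  23  23 275] [436.1 249.8] [ 0.486 -0.275  0.085]
top before onion [431 199  28  27 491] [443.3 210.6] [ 0.596 -0.289  0.106]
top before green [ 210  215   77   64 4709] [247.1 246. ] [0.534 0.282 0.221]
top before yel [186 232  24  33 595] [197.7 248.1] [0.485 0.334 0.238]
top after red [336 234  14  21 281] [342.5 243.5] [ 0.49  -0.025  0.166]
top after onion [431 199  28  27 486] [443.1 210.5] [ 0.596 -0.289  0.105]
top after green [ 210  215   77   64 4709] [247.1 246.1] [0.534 0.282 0.22 ]
14.5167 [ 0.40871244 -0.18091818  0.41177743] [-0.61720628  0.93999919  0.17714363]
```

View pics/side9.png

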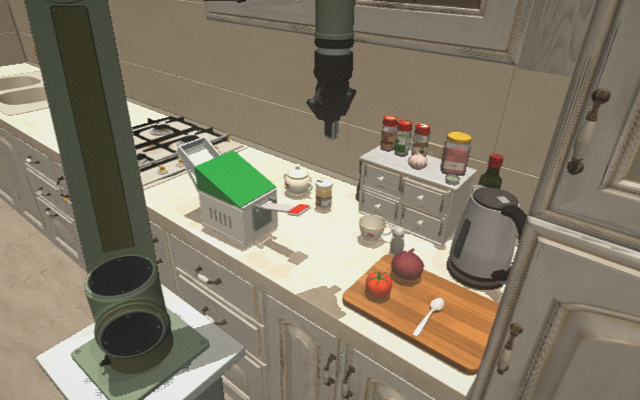

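View pics/top9.png

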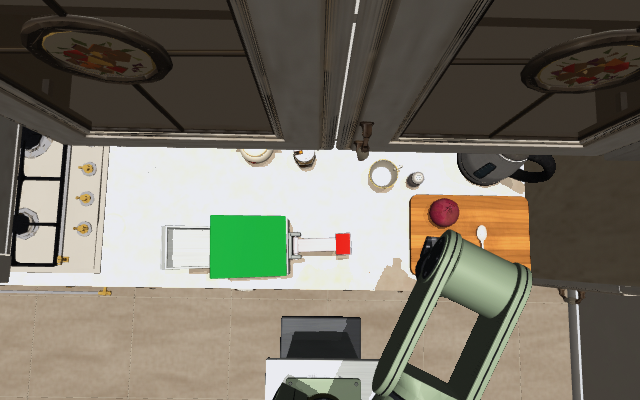

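The final views show the lid (247,246) and pad (342,244) back on their starting pixels, an empty chute, and every bystander in place. The hand is clear of everything.

```bash
python3 -c "
from rig import ticket
print(ticket.sign_off())"
```

```text
the job is handed in; nothing more can be done
None
```

I pressed the lever to its stop with the shut fingertips and held it about 2 s. Then I let it up over about 6 s until contact faded to nothing, took the hand away and handed the job in at about 14.5 s.

- **Open:** with the lever down, the lid's top stood at about 0.33 m and the chute was empty. Pressing force on the pad peaked at about 21 N.
- **Shut:** the lid and pad came back to their starting pixels within 0.1 px in both views, and the fingers stayed on the pad all the way up.
- **Bystanders:** the tomato and onion measured as unmoved, the tomato in the side view only because the arm hid it from above. The cup, jar and shaker I judged by eye from the pictures only.
- **Not seen directly:** the lemon inside the bin. The lid hid it, so I infer it is there from the empty chute and from no lemon showing anywhere else.

No check failed or disagreed.

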